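# Take the flat battery pack out of the portable radio and put it on charge

## Robot

A 6-joint arm with a two-finger parallel gripper is mounted at the origin on the work surface. World frame = base frame: x ahead of the robot, y to its left, z up, the work surface at z = 0. Lengths are in m, angles in rad, forces in N, time in s.
With the tool pointing down it reaches from about 0.3 to 0.875 m from the base axis. Payload 6.4 kg.
Tool frame: the origin (TCP) lies between the finger pads; the fingertips stand 14 mm ahead of it and the grasp point (between the pads) lies 5 mm behind it; z points along the fingers, y is the line along which they close (so a half turn about z gives the same grasp; the last joint's range is limited). The gripper opens to 88 mm and grips with 3 to 60 N. Pads are 18 mm wide; open, the fingers measure 123 mm over their backs; the gripper's body (75 mm by 187 mm) begins 45 mm behind the grasp point.
Start: joints at [-1.389, 0.181, 1.607, -0, 1.354, -0.206], TCP at [0.217, -0.532, 0.214] pointing down, gripper open.
Joint ranges: [-2.99, 2.99], [-0.89, 2.07], [0.3, 2.58], [-1.14, 4.28], [0, 2.63], [-3.12, 3.12]. Speed limits (rad/s): [2.57, 2.57, 3.01, 3.14, 3.14, 3.14].

## Interface

Orientations are given as a unit quaternion [w, x, y, z].
In Python, from station import status, cams, ticket gives the robot as it stands.
- The arm moves only by the tool move_arm, never from a script. Its argument "rows" is a list of rows, each an object with "jaw": the gripper command: -1 is shut, 1 is fully open, values between are in proportion; "xyz": the shift along the tool's x, y, z each as a share of 15 cm, from -1 to 1, a list of three; "roll": the turn about the tool's z as a share of pi/2 rad, from -1 to 1. In form: [{"jaw": jaw, "xyz": [dx, dy, dz], "roll": roll}, ...]. A call has 1 to 10 rows; each row is the pose to reach, as a shift and turn from the pose commanded when the call began, along the tool's axes at that moment; what a row does not reach only later rows make up. A row lasts 1/10 s, in which the tool goes at most 50 mm and 8.59 degrees, less where a joint would pass 70% of its speed; a pose out of reach is approached as far as the arm can. A call with a number of a shift or a turn outside -1 to 1 is refused whole. A call with a gripper value outside its range is refused whole. The fingers move at their own pace and stop on an object; the grip force is fixed at half the most. Time passes only in rows, so rows that repeat a pose let the fingers close. It gives the time, the measured TCP pose, the force, the opening and the grip force at its end, in the units of the state.
- status.state(): the state, without advancing time (a new reading comes with each control period).
- cams.snapshot(name): name is "scene" or "side" or "wrist"; returns the picture (420x560x3 uint8, red, green, blue); there is no depth.
- cams.calibration(name): a dict with "fx", "fy", "cx", "cy" (pixels), "position" and "rotation" of the camera in the world. Camera axes: x right, y down, z forward; pixel columns grow to the right and rows downward; lengths in m; the calibration is good to about 2 mm. A picture is of the moment at which its call begins: read the wrist's pose just before it. calibration takes no time and is no camera call; for the wrist camera it gives the pose at the moment of the call.
- ticket.finish_job(): hands the job in; it is judged then, once.
The state is a dict: "clock": time; "joint_pos": joint angles; "joint_vel": joint speeds; "tau": joint torques, N m; "eef_pos": TCP position; "ee_rot": TCP orientation; "force": force on the tool from outside, world axes, zero at the start; "wrist_torque": the same for the moment, N m; "finger_gap": opening from 0.0 (shut) to 1.0 (fully open); "finger_force": force on a finger pad.
Only numpy, scipy, OpenCV 4.12 (cv2) and the standard library are available. Lean on these libraries where they do the work, as an engineer would, in place of code of your own. Each camera call takes 0.05 s, during which the arm holds its last target. There are 200 camera calls.

## Task

The radio's battery pack is flat. Squeeze the two orange tabs of the battery cover together gently, lift the cover off without wrenching it and set it down the right way up in the wooden tray; then take the blue pack out of the radio and seat it fully home, upright, in the charging cradle, without forcing it. Leave the other things on the table where they are.

Things in the scene. Friction and masses are not known exactly. Their poses are not given: they have to be found in the camera images.
- radio: Cream portable radio, 130 (x) x 190 (y) x 68 mm high, lying on its face, fixed. Origin: centre of its underside on the table. Its back panel is its upper face. The battery bay is in it, 20 mm from the middle towards the radio's +y. A raised surround, 3.5 mm high and 57 x 80 mm over all, stands round the battery cover, with gaps 29 mm wide at the two tabs.
- bay (a point): Centre of the battery bay's mouth, in the plane of the radio's back panel, 68 mm above the table; axes as the radio's. The pack stands 24 mm deep in the bay with 1 mm of play all round, so its upper 16 mm stand above the panel once the cover is off. It is pulled straight up.
- cover_centre (a point): Centre, half-way up, of the charcoal battery cover: an upside-down box 49 (its x) x 72 (its y) x 26 mm, about 60 g, loose but hooked on the radio; its rim, 13 mm below this point, rests on the back panel. The hooks reach 9 mm below the rim: lift straight up 15 mm to be clear. It has 0.6 mm of sideways play in the surround. Set down, it stands on the hooks, rim 9 mm up.
- tab_near: Orange tab in the long side of the cover at the cover's -x. Origin: middle of its outer face, level with cover_centre. The pad is 22 mm wide (y), 16 mm high, 5.5 mm proud of the cover; 60 mm over both tabs. It slides in up to 4 mm against a spring: gives at 3 N, is fully in at 12 N, snaps off at 20 N. Its hook lets go when it is 3.3 mm in (about 10 N).
- tab_far: The same tab at the cover's +x. Both must be in at once: an off-centre squeeze drives one tab to its stop and leaves the other hooked (a side load is then felt; shift to even it out). The cover breaks if 15 N passes between it and the radio, so if it resists a pull of some 6 N it is still hooked: do not pull harder.
- pack_centre (a point): Centre, half-way up, of the blue battery pack, a block 26 (its x) x 56 (its y) x 40 mm (z up), about 150 g, loose; at the start it stands in the radio's bay under the cover. Grip it across its 26 mm. It may be turned half round.
- pocket (a point): Centre of the floor of the cradle's pocket, 10 mm above the table; axes as the cradle's. The charging cradle is a fixed charcoal block, 74 (x) x 104 (y) x 26 mm high. Pocket 28.4 (x) x 58.4 (y) mm, 16 mm deep, the top 2.7 mm of its walls flared at 45 degrees. The pack's long side lies along y; fully home its centre is 20 mm above this point. The pack may not press on the cradle with 25 N.
- tray: Open wooden tray, 170 (x) x 130 (y) x 16 mm high, walls 5 mm thick, floor 5 mm thick, fixed on the table. Origin: centre of its underside.
- remote: Black remote control, 170 x 46 x 18 mm, lying loose on the table nearest the robot; bystander. Origin: centre of its underside.
- mug: White mug, 80 mm wide, 95 mm high, loose at the back; bystander. Origin: centre of its underside.
- bottle: Amber bottle, 64 mm wide, 200 mm high, loose at the right; bystander. Origin: centre of its underside.
- candle: Plum-coloured jar with wooden lid, 72 mm wide, 75 mm high, loose, near the robot; bystander. Origin: centre of its underside.
- envelopes: Small stack of yellow envelopes, 110 x 160 x 12 mm, loose at the left; bystander. Origin: centre of its underside.
There are look-alikes about, which are no part of the job. Leave any yellow look-alike of the part that bears pocket alone. Of the things shaped like the tray, the wooden one is meant.

How it is judged:
By the outcome, as a careful person would: the job done as asked, in the order asked, and still so for the second after the job is handed in, with the robot touching nothing.
It also fails if it takes over 64 s, if anything falls off the work surface, if the arm or the gripper's body presses on something with over 40 N, if the wrist force passes 120 N, or if a joint passes its speed limit or range.

## Working session

There is one attempt and no reset: what is moved stays moved. The work goes in short steps, Python scripts to look and compute and a tool call to move; the robot and the scene stay as the last step left them, time stands still between calls to the robot, and variables do not carry over. Pictures are saved under pics/ and viewed, at most 10 in all, crops included, and the job is handed in when it is done.

Besides the shell and the picture viewer there is one more tool, called after "Request:" in YAML: its name, and indented under it one key for each argument. move_arm: Moves the arm, as the interface text tells. Shift numbers are shares of 15 cm and turn numbers shares of pi/2 rad, none past 1 either way. Its arguments: {"type":"object","properties":{"rows":{"type":"array"}},"required":["rows"]}

```bash
mkdir -p pics; ls; python3 - <<'E'
from station import status,cams
import cv2,numpy as np
s=status.state();print(s)
a=[]
for n in("scene","side","wrist"):
    im=cams.snapshot(n);cv2.imwrite(f"pics/{n}0.png",im[:,:,::-1]);c=cams.calibration(n);print(n,c)
E
```

```text
pics
{'clock': 0.0, 'joint_pos': array([-1.38928418e+00,  1.81509383e-01,  1.60796700e+00, -1.83447769e-05,
        1.35380184e+00, -2.06280018e-01]), 'joint_vel': array([ 0.00026308, -0.00127583, -0.00078131, -0.00278997, -0.00160984,
        0.00073804]), 'tau': array([ 1.75794362e-04, -4.33868980e+01, -3.41853905e+01,  7.02252332e-02,
        3.85133608e-02, -1.40926682e-04]), 'eef_pos': array([ 0.21735155, -0.53173299,  0.21314779]), 'ee_rot': array([-8.42829691e-04,  9.81260243e-01,  1.92685300e-01,  1.48177500e-06]), 'force': array([-0.21439906,  0.07533755, -0.42232281]), 'wrist_torque': array([ 0.02729216,  0.04485668, -0.01603838]), 'finger_force': 0.0, 'finger_gap': 0.9976879849935812}
scene {'fx': 502.42609089194013, 'fy': 502.42609089194013, 'cx': 283.4431332977751, 'cy': 220.20853512584802, 'position': array([1.54715153, 0.71584995, 1.10472101]), 'rotation': array([-0.19245387,  0.40198872,  0.81208349, -0.37667889])}
side {'fx': 526.4504855936112, 'fy': 526.4504855936112, 'cx': 274.9340979164219, 'cy': 205.88907105329918, 'position': array([ 0.09160265, -1.26884132,  0.89558246]), 'rotation': array([-0.47562926,  0.86379671, -0.14205645,  0.0863251 ])}
wrist {'fx': 335.7553680463069, 'fy': 335.7553680463069, 'cx': 288.33400563944366, 'cy': 212.0316277902473, 'position': array([ 0.28548583, -0.50344311,  0.38362136]), 'rotation': array([ 0.11971311,  0.82178853, -0.55115676, -0.08098519])}
```

View pics/scene0.png

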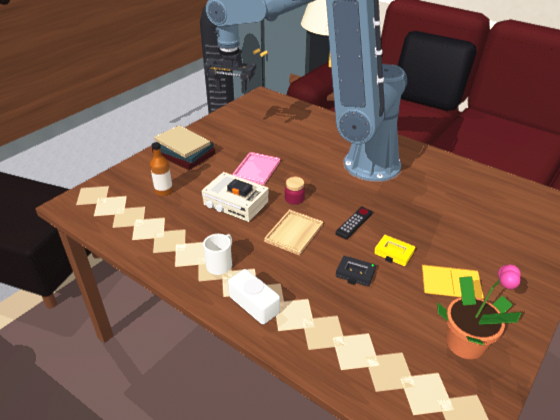

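View pics/side0.png

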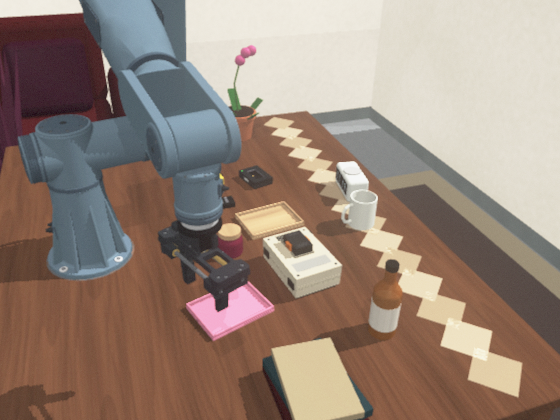

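The scene view shows the radio at (235,195) with its cover at (240,187), the wooden tray at (294,231), the charcoal cradle at (356,270), and a yellow decoy at (395,250). In the side view they are at: radio (300,262), cover (297,242), tray (269,219), cradle (255,177).

```bash
cat > h.py <<'E'
import numpy as np,cv2
from scipy.spatial.transform import Rotation as R
def rot(q): return R.from_quat([q[1],q[2],q[3],q[0]])
def ray(c,p):
    d=np.array([(p[0]-c['cx'])/c['fx'],(p[1]-c['cy'])/c['fy'],1.]);d=rot(c['rotation']).apply(d)
    return np.array(c['position']),d/np.linalg.norm(d)
def plane(c,p,z):
    o,d=ray(c,p);return o+d*(z-o[2])/d[2]
def tri(*cp):
    A=np.zeros((3,3));b=np.zeros(3);L=[]
    for c,p in cp:
        o,d=ray(c,p);P=np.eye(3)-np.outer(d,d);A+=P;b+=P@o;L.append((o,P))
    x=np.linalg.solve(A,b);return x,max(np.linalg.norm(P@(x-o)) for o,P in L)
def proj(c,X):
    v=rot(c['rotation']).inv().apply(np.array(X)-c['position']);return np.array([c['fx']*v[0]/v[2]+c['cx'],c['fy']*v[1]/v[2]+c['cy']])
def totool(s,X):  # world vector -> tool axes
    return rot(s['ee_rot']).inv().apply(X)
E
python3 - <<'E'
from h import *
from station import cams,status
S=cams.calibration("scene");D=cams.calibration("side")
for n,a,b,z in(("cover",(240,187),(297,242),.09),("tray",(294,231),(269,219),.005),("cradle",(356,270),(255,177),.026)):
    print(n,tri((S,a),(D,b)),plane(S,a,z),plane(D,b,z))
s=status.state();w=cams.calibration("wrist")
r=rot(s['ee_rot']);print(r.as_matrix().round(3));print("cam in tool",r.inv().apply(w['position']-s['eef_pos']),(r.inv()*rot(w['rotation'])).as_matrix().round(3))
E
```

```text
cover (array([ 0.52046292, -0.23654794,  0.08348847]), np.float64(0.002227534837991195)) [ 0.52464205 -0.22983725  0.09      ] [ 0.51843442 -0.24682623  0.09      ]
tray (array([ 0.52202924, -0.00387504,  0.00839331]), np.float64(0.002281684868030574)) [ 0.51630334 -0.00546372  0.005     ] [ 0.52501201 -0.001455    0.005     ]
cradle (array([0.55706121, 0.25355166, 0.01287151]), np.float64(0.002919275996367866)) [0.56563109 0.25997463 0.026     ] [0.55155533 0.22720477 0.026     ]
[[ 0.926  0.378 -0.   ]
 [ 0.378 -0.926  0.001]
 [ 0.    -0.001 -1.   ]]
cam in tool [ 0.0738578  -0.00076641 -0.17027116] [[ 0.001 -0.958 -0.286]
 [ 1.     0.001  0.   ]
 [-0.    -0.286  0.958]]
```

View pics/wrist0.png

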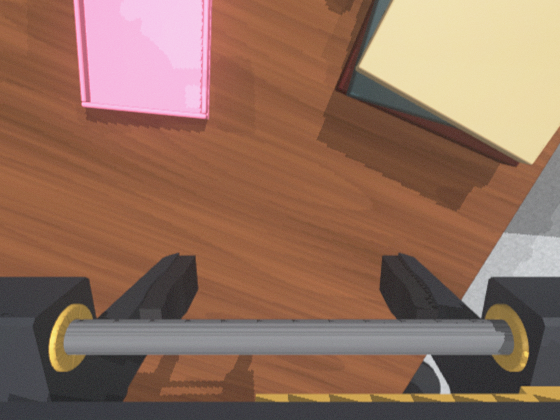

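The wrist view shows a pink look-alike tray at top-left and books at top-right, with the fingers low in the frame. The cover is at about (0.52,-0.235), so I'm moving there.

Request:
move_arm:
  rows:
    - {"jaw": 1, "xyz": [0.25, -0.11, -0.1], "roll": 0}
    - {"jaw": 1, "xyz": [0.5, -0.22, -0.2], "roll": 0}
    - {"jaw": 1, "xyz": [0.75, -0.33, -0.3], "roll": 0}
    - {"jaw": 1, "xyz": [1, -0.44, -0.35], "roll": 0}
    - {"jaw": 1, "xyz": [1, -0.44, -0.35], "roll": 0}

```text
clock: 0.65
eef_pos: [0.3344, -0.4118, 0.2679]
ee_rot: [0.001, 0.981, 0.195, 0.001]
force: [-0.2, -0.3, -0.1]
finger_gap: 1.0
finger_force: 0.0
```

Request:
move_arm:
  rows:
    - {"jaw": 1, "xyz": [0.25, -0.11, 0], "roll": 0}
    - {"jaw": 1, "xyz": [0.5, -0.22, 0], "roll": 0}
    - {"jaw": 1, "xyz": [0.75, -0.33, 0], "roll": 0}
    - {"jaw": 1, "xyz": [1, -0.44, 0], "roll": 0}
    - {"jaw": 1, "xyz": [1.0, -0.5, 0], "roll": 0}
    - {"jaw": 1, "xyz": [1.0, -0.5, 0], "roll": 0}
    - {"jaw": 1, "xyz": [1.0, -0.5, 0], "roll": 0}

```text
clock: 1.35
eef_pos: [0.4411, -0.2892, 0.2662]
ee_rot: [0.0, 0.981, 0.192, -0.0]
force: [0.5, 0.2, -0.1]
finger_gap: 1.002
finger_force: 0.0
```

```bash
python3 - <<'E'
from h import *
from station import cams,status
s=status.state();print(s['clock'],s['eef_pos'],s['force'])
im=cams.snapshot("wrist");w=cams.calibration("wrist");cv2.imwrite("pics/w1.png",im[:,:,::-1]);np.save("w1.npy",w,allow_pickle=True)
print(proj(w,[.52,-.235,.09]))
E
```

```text
1.35 [ 0.44105869 -0.28920854  0.26620745] [ 0.54069498  0.24107315 -0.10205411]
[267.7469287  90.2699174]
```

View pics/w1.png

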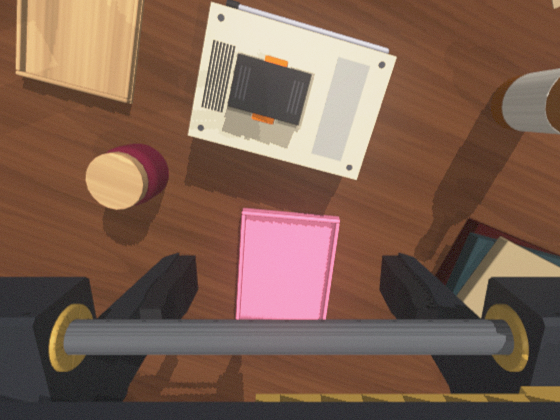

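The wrist view shows the radio with its panel corners at (215,15), (382,65), (349,167) and (200,128). The cover top is at about (270,88) with orange tabs at (276,62) and (262,119). The radio is yawed by about +8°. I'll roll so the fingers line up with its x, and get a second view.

Request:
move_arm:
  rows:
    - {"jaw": 1, "xyz": [0.06, 0.03, 0], "roll": -0.09}
    - {"jaw": 1, "xyz": [0.12, 0.06, 0], "roll": -0.18}
    - {"jaw": 1, "xyz": [0.2, 0.1, 0], "roll": -0.27}
    - {"jaw": 1, "xyz": [0.3, 0.15, 0], "roll": -0.36}
    - {"jaw": 1, "xyz": [0.4, 0.2, 0], "roll": -0.45}
    - {"jaw": 1, "xyz": [0.52, 0.26, 0], "roll": -0.54}
    - {"jaw": 1, "xyz": [0.52, 0.26, 0], "roll": -0.63}
    - {"jaw": 1, "xyz": [0.52, 0.26, 0], "roll": -0.72}
    - {"jaw": 1, "xyz": [0.52, 0.26, 0], "roll": -0.8}
    - {"jaw": 1, "xyz": [0.52, 0.26, 0], "roll": -0.84}

```text
clock: 2.4
eef_pos: [0.5279, -0.2967, 0.2662]
ee_rot: [-0.0, 0.656, 0.754, -0.0]
force: [1.0, -0.0, 0.3]
finger_gap: 1.0
finger_force: 0.0
```

Request:
move_arm:
  rows:
    - {"jaw": 1, "xyz": [0, 0, 0.1], "roll": 0}
    - {"jaw": 1, "xyz": [0, 0, 0.2], "roll": 0}
    - {"jaw": 1, "xyz": [0, 0, 0.2], "roll": 0}
    - {"jaw": 1, "xyz": [0, 0, 0.2], "roll": 0}

```text
clock: 2.8
eef_pos: [0.5281, -0.2948, 0.2352]
ee_rot: [-0.001, 0.658, 0.753, -0.0]
force: [0.1, 0.4, -0.3]
finger_gap: 1.002
finger_force: 0.0
```

```bash
cat >> h.py <<'E'
def orange(im):
    h=cv2.cvtColor(im,cv2.COLOR_RGB2HSV);return cv2.inRange(h,(8,190,120),(17,255,255))
def blobs(m,amin=20):
    n,l,st,ce=cv2.connectedComponentsWithStats(m);return [(ce[i],st[i]) for i in range(1,n) if st[i,4]>amin],l
E
python3 - <<'E'
from h import *
from station import cams,status
s=status.state();print(s['clock'],s['eef_pos'],s['joint_pos'].round(2))
im=cams.snapshot("wrist");w=cams.calibration("wrist");cv2.imwrite("pics/w2.png",im[:,:,::-1]);np.save("w2.npy",w,allow_pickle=True)
for n in("w1","w2"):
    im=cv2.imread(f"pics/{n}.png")[:,:,::-1].copy()
    for c,st in blobs(orange(im))[0]: print(n,c.round(1),st)
E
```

```text
2.8 [ 0.52812687 -0.29483202  0.23518537] [-0.71  0.23  1.5  -0.    1.41 -0.84]
w1 [276.   60.9] [266  57  21   9  93]
w1 [262.2 118.6] [252 114  21   9  72]
w2 [259.2 127.8] [257 117   6  23  99]
w2 [319.  128.4] [317 118   5  22 107]
```

View pics/w2.png

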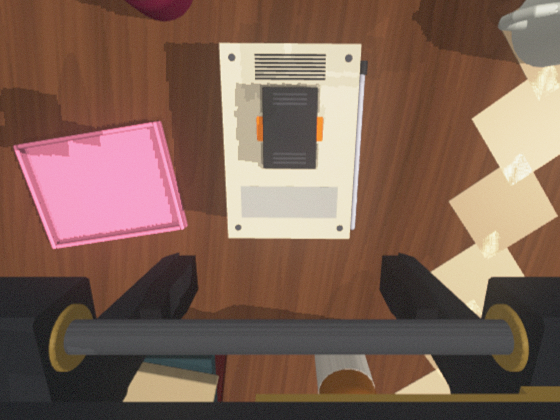

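The wrist view now shows the radio square in the frame with panel corners at about (221,43), (360,44), (350,238) and (229,238). The cover spans (262–319, 86–168) with tabs at (259,128) and (319,128).

```bash
python3 - <<'E'
from h import *
from station import status
s=status.state()
w1=np.load("w1.npy",allow_pickle=True).item();w2=np.load("w2.npy",allow_pickle=True).item()
far=tri((w1,(276,60.9)),(w2,(319,128.4)));near=tri((w1,(262.2,118.6)),(w2,(259.2,127.8)))
print("far",far,"near",near);d=far[0]-near[0];m=(far[0]+near[0])/2
print("mid",m,"len",np.linalg.norm(d),"yaw",np.degrees(np.arctan2(d[1],d[0])))
for n,w in(("w1",w1),("w2",w2)):
    im=cv2.imread(f"pics/{n}.png")[:,:,::-1].copy();h=cv2.cvtColor(im,cv2.COLOR_RGB2HSV)
    # panel
    def rect(mask,seed,z):
        k,l,st,ce=cv2.connectedComponentsWithStats(mask);i=l[seed[1],seed[0]]
        ct=max(cv2.findContours((l==i).astype(np.uint8),0,2)[0],key=cv2.contourArea)[:,0,:]
        P=np.array([plane(w,p,z)[:2] for p in ct]);r=cv2.minAreaRect((P*1000).astype(np.float32));return i,r
    print(n,"panel",rect(cv2.inRange(h,(15,15,170),(35,90,255)),(225,120) if n=="w2" else (205,100),.068))
    print(n,"cover",rect(cv2.morphologyEx(cv2.inRange(h,(0,0,0),(179,110,75)),cv2.MORPH_OPEN,np.ones((5,5))),(290,128) if n=="w2" else (270,90),.094))
r=rot(s['ee_rot']).as_matrix();print("tool yaw y",np.degrees(np.arctan2(r[1,1],r[0,1])))
v=m-s['eef_pos'];print("tool delta",r.T@v)
E
```

```text
far (array([ 0.54865694, -0.23205061,  0.08094244]), np.float64(0.00021222663712926806)) near (array([ 0.49299904, -0.2390803 ,  0.08269541]), np.float64(0.0001671214274443358))
mid [ 0.52082799 -0.23556546  0.08181893] len 0.0561274504804552 yaw 7.198449710804068
w1 panel (np.int32(2), ((523.013916015625, -255.6441650390625), (130.84622192382812, 190.46771240234375), 7.376449108123779))
w1 cover (np.int32(0), ((392.3319396972656, -320.1484375), (452.5678405761719, 672.3018798828125), 22.210229873657227))
w2 panel (np.int32(6), ((523.67578125, -255.80532836914062), (131.1629638671875, 191.16136169433594), 7.462477207183838))
w2 cover (np.int32(0), ((543.5448608398438, -337.3576965332031), (612.5355224609375, 412.54132080078125), 7.877608776092529))
tool yaw y 7.766152116718197
tool delta [0.05994161 0.00041652 0.15433296]
```

Both estimates agree: the bay is at (0.5207,-0.2358) with yaw 7.4°, and the tab height is 0.082 (expected 0.081). I'm going down.

Request:
move_arm:
  rows:
    - {"jaw": 1, "xyz": [0.1, 0, 0], "roll": 0.004}
    - {"jaw": 1, "xyz": [0.2, 0.003, 0.1], "roll": 0.004}
    - {"jaw": 1, "xyz": [0.3, 0.003, 0.25], "roll": 0.004}
    - {"jaw": 1, "xyz": [0.4, 0.003, 0.45], "roll": 0.004}
    - {"jaw": 1, "xyz": [0.4, 0.003, 0.6], "roll": 0.004}
    - {"jaw": 1, "xyz": [0.4, 0.003, 0.75], "roll": 0.004}
    - {"jaw": 1, "xyz": [0.4, 0.003, 0.75], "roll": 0.004}
    - {"jaw": 1, "xyz": [0.4, 0.003, 0.75], "roll": 0.004}

```text
clock: 3.65
eef_pos: [0.5213, -0.2349, 0.1248]
ee_rot: [0.0, 0.66, 0.752, 0.0]
force: [0.9, -0.1, 0.8]
finger_gap: 1.001
finger_force: 0.0
```

```bash
cat > st.py <<'E'
from h import *
from station import status
import sys
def rep(*t,yaw=None):
    s=status.state();r=rot(s['ee_rot']).as_matrix();print(s['clock'],s['eef_pos'].round(4),"yaw_y",np.degrees(np.arctan2(r[1,1],r[0,1])).round(2),"F",s['force'].round(1),"Ftool",(r.T@s['force']).round(1),s['finger_gap'],s['finger_force'])
    if t: print("share",(r.T@(np.array(t)-s['eef_pos'])/.15).round(4))
if __name__=="__main__": rep(*map(float,sys.argv[1:]))
E
python3 st.py .5208 -.2357 .087
```

```text
3.65 [ 0.5213 -0.2349  0.1248] yaw_y 7.47 F [ 0.9 -0.1  0.8] Ftool [-0.2  0.8 -0.8] 1.0013469193888498 0.0
share [-0.0047 -0.0043  0.2518]
```

Request:
move_arm:
  rows:
    - {"jaw": 1, "xyz": [-0.004, -0.004, 0.1], "roll": 0}
    - {"jaw": 1, "xyz": [-0.004, -0.004, 0.2], "roll": 0}
    - {"jaw": 1, "xyz": [-0.004, -0.004, 0.25], "roll": 0}
    - {"jaw": 0.7, "xyz": [-0.004, -0.004, 0.25], "roll": 0}
    - {"jaw": 0.5, "xyz": [-0.004, -0.004, 0.25], "roll": 0}
    - {"jaw": 0.43, "xyz": [-0.004, -0.004, 0.25], "roll": 0}
    - {"jaw": 0.43, "xyz": [-0.004, -0.004, 0.25], "roll": 0}
    - {"jaw": 0.43, "xyz": [-0.004, -0.004, 0.25], "roll": 0}

```text
clock: 4.45
eef_pos: [0.5209, -0.2363, 0.087]
ee_rot: [0.0, 0.66, 0.752, 0.0]
force: [-0.2, -0.7, 0.2]
finger_gap: 0.712
finger_force: 0.0
```

```bash
python3 st.py .5208 -.2357 .087
```

```text
4.45 [ 0.5209 -0.2363  0.087 ] yaw_y 7.46 F [-0.2 -0.7  0.2] Ftool [-0.6 -0.2 -0.2] 0.7124879474815188 0.0
share [ 0.004   0.0002 -0.0002]
```

Request:
move_arm:
  rows:
    - {"jaw": 0.38, "xyz": [0.004, 0, 0], "roll": 0}
    - {"jaw": 0.34, "xyz": [0.004, 0, 0], "roll": 0}
    - {"jaw": 0.32, "xyz": [0.004, 0, 0], "roll": 0}
    - {"jaw": 0.32, "xyz": [0.004, 0, 0], "roll": 0}
    - {"jaw": 0.32, "xyz": [0.004, 0, 0], "roll": 0}

```text
clock: 4.95
eef_pos: [0.5205, -0.2355, 0.0865]
ee_rot: [0.0, 0.66, 0.752, -0.0]
force: [0.0, 0.7, 0.3]
finger_gap: 0.654
finger_force: 0.0
```

```bash
python3 st.py .5208 -.2357 .087
```

```text
4.95 [ 0.5205 -0.2355  0.0865] yaw_y 7.46 F [0.  0.7 0.3] Ftool [ 0.7  0.1 -0.3] 0.6543952220703252 0.0
share [-0.0015  0.0018 -0.0032]
```

Request:
move_arm:
  rows:
    - {"jaw": 0.29, "xyz": [0, 0, 0], "roll": 0}
    - {"jaw": 0.28, "xyz": [0, 0, 0], "roll": 0}
    - {"jaw": 0.28, "xyz": [0, 0, 0], "roll": 0}

```text
clock: 5.25
eef_pos: [0.5205, -0.2355, 0.0865]
ee_rot: [-0.0, 0.66, 0.752, -0.0]
force: [0.2, -0.2, -0.9]
finger_gap: 0.643
finger_force: 0.0
```

Request:
move_arm:
  rows:
    - {"jaw": 0.26, "xyz": [0, 0, 0], "roll": 0}
    - {"jaw": 0.25, "xyz": [0, 0, 0], "roll": 0}
    - {"jaw": 0.25, "xyz": [0, 0, 0], "roll": 0}

```text
clock: 5.55
eef_pos: [0.5205, -0.2355, 0.0865]
ee_rot: [-0.0, 0.66, 0.752, 0.0]
force: [0.5, -0.4, 0.9]
finger_gap: 0.625
finger_force: 0.0
```

```bash
python3 - <<'E'
from h import *
from station import cams
a=cams.snapshot("wrist");b=cams.snapshot("side")
x=cv2.resize(a[150:420,130:450],(640,540));y=cv2.resize(b[200:300,240:360],(640,540),interpolation=cv2.INTER_CUBIC)
cv2.imwrite("pics/c3.png",cv2.resize(np.hstack([x,y]),(800,338))[:,:,::-1])
E
python3 st.py
```

```text
5.65 [ 0.5205 -0.2355  0.0865] yaw_y 7.46 F [ 1.   0.6 -0.1] Ftool [0.4 1.  0.1] 0.6229188044748021 0.0
```

View pics/c3.png

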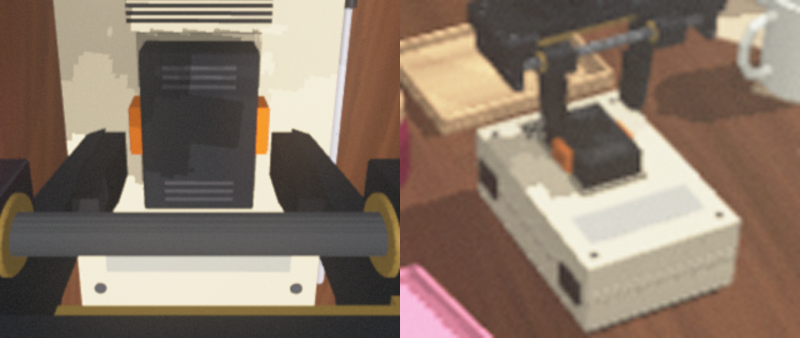

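In the wrist crop the tabs at (136,125) and (263,125) stand clear of the pads. In the side crop the fingertips end at about (558,140) and (632,108), above the tabs at (565,155) and (625,128). The tips look too high, so I'll check by projection.

```bash
python3 - <<'E'
from h import *
from station import cams,status
s=status.state();r=rot(s['ee_rot'])
D=cams.calibration("side");w=cams.calibration("wrist")
for n,c in(("side",D),("wrist",w)):
  f=(lambda p:((p-[240,200])*[640/120,540/100]*.625)) if n=="side" else (lambda p:(p-[130,150])*2*.625+0)
  g=lambda p:f(p)+([400,0] if n=="side" else [0,0])
  for y in(-.0275,.0275):
    for x in (-.009,.009):print(n,"tip",y,x,g(proj(c,s['eef_pos']+r.apply([x,y,.014]))).round(0))
  yaw=np.radians(7.4);u=np.array([np.cos(yaw),np.sin(yaw),0])
  for k in(-.03,.03):print(n,"tab outer",k,g(proj(c,np.array([.5207,-.2358,.081])+k*u)).round(0), "toptab",g(proj(c,np.array([.5207,-.2358,.089])+k*u)).round(0))
E
```

```text
side tip -0.0275 -0.009 [561. 167.]
side tip -0.0275 0.009 [550. 154.]
side tip 0.0275 -0.009 [622. 148.]
side tip 0.0275 0.009 [611. 136.]
side tab outer -0.03 [553. 153.] toptab [554. 144.]
side tab outer 0.03 [620. 133.] toptab [621. 125.]
wrist tip -0.0275 -0.009 [141. 135.]
wrist tip -0.0275 0.009 [139.  99.]
wrist tip 0.0275 -0.009 [256. 135.]
wrist tip 0.0275 0.009 [257.  99.]
wrist tab outer -0.03 [132. 125.] toptab [129. 132.]
wrist tab outer 0.03 [265. 125.] toptab [268. 132.]
```

```bash
python3 - <<'E'
from h import *
from station import cams
a=cams.snapshot("scene");b=cams.snapshot("side");C=cv2.INTER_CUBIC
x=cv2.resize(a[150:220,200:280],(400,350),interpolation=C);y=cv2.resize(b[210:280,260:340],(400,350),interpolation=C)
o=np.hstack([x,y]);o=np.clip(o.astype(float)*1.6,0,255).astype(np.uint8)
cv2.imwrite("pics/c4.png",o[:,:,::-1])
E
```

```text
(no output)
```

View pics/c4.png

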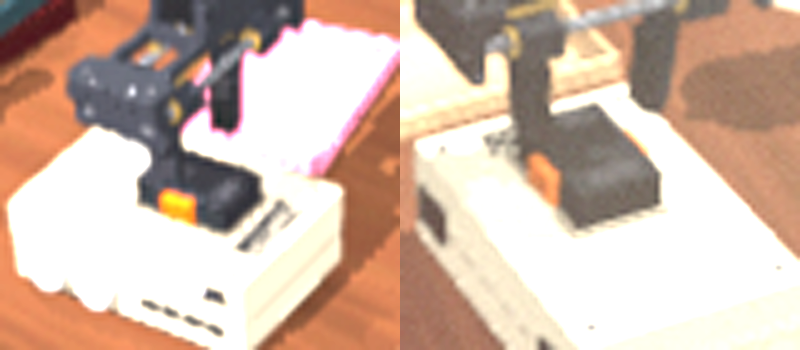

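The scene crop shows the far tab fully uncovered at (178,205) and the near finger ending at about (225,130). In the side crop the far finger ends at about (655,108). So the tips are well above the tabs, and I'll measure how high.

```bash
python3 - <<'E'
from h import *
from station import cams,status
S=cams.calibration("scene");D=cams.calibration("side")
print("near finger tip",tri((S,(245,175.5)),(D,(286.5,239))))
print("far finger tip",tri((S,(234.5,184)),(D,(311,231.5))))
s=status.state();r=rot(s['ee_rot'])
for t in(-.03,0,.014):
  for y in(-.03,.03):
    p=s['eef_pos']+r.apply([0,y,t]);print(t,y,p.round(3),proj(S,p).round(1),proj(D,p).round(1))
E
```

```text
near finger tip (array([ 0.48562747, -0.24479319,  0.10762206]), np.float64(0.00418052800425325))
far finger tip (array([ 0.55326693, -0.2369098 ,  0.11241916]), np.float64(0.007246534791025385))
-0.03 -0.03 [ 0.491 -0.239  0.116] [244.  175.1] [286.2 234. ]
-0.03 0.03 [ 0.55  -0.232  0.116] [234.2 184. ] [306.6 228.3]
0 -0.03 [ 0.491 -0.239  0.086] [244.4 182.2] [286.  243.4]
0 0.03 [ 0.55  -0.232  0.086] [234.7 191.2] [306.1 237.6]
0.014 -0.03 [ 0.491 -0.239  0.072] [244.5 185.5] [285.8 247.8]
0.014 0.03 [ 0.55  -0.232  0.072] [234.9 194.5] [305.9 241.9]
```

Three views put the fingertips about 24 mm *behind* the reported TCP, where the text says 14 mm ahead. I'll open wider and go down in small steps, watching the force.

Request:
move_arm:
  rows:
    - {"jaw": 0.6, "xyz": [0, 0, 0], "roll": 0}
    - {"jaw": 0.7, "xyz": [0, 0, 0], "roll": 0}
    - {"jaw": 0.7, "xyz": [0, 0, 0], "roll": 0}
    - {"jaw": 0.7, "xyz": [0, 0, 0], "roll": 0}

```text
clock: 6.15
eef_pos: [0.5205, -0.2355, 0.0865]
ee_rot: [0.0, 0.66, 0.752, 0.0]
force: [0.5, -0.2, 0.8]
finger_gap: 0.847
finger_force: 0.0
```

Request:
move_arm:
  rows:
    - {"jaw": 0.7, "xyz": [0, 0, 0.03], "roll": 0}
    - {"jaw": 0.7, "xyz": [0, 0, 0.06], "roll": 0}
    - {"jaw": 0.7, "xyz": [0, 0, 0.09], "roll": 0}
    - {"jaw": 0.7, "xyz": [0, 0, 0.12], "roll": 0}
    - {"jaw": 0.7, "xyz": [0, 0, 0.12], "roll": 0}

```text
clock: 6.65
eef_pos: [0.5199, -0.2351, 0.0675]
ee_rot: [-0.001, 0.66, 0.752, -0.0]
force: [-0.6, -1.1, 0.2]
finger_gap: 0.849
finger_force: 0.0
```

```bash
python3 - <<'E'
from h import *
from station import cams
import st;st.rep(.5208,-.2357,.05)
a=cams.snapshot("wrist");b=cams.snapshot("side");d=cams.snapshot("scene");C=cv2.INTER_CUBIC
x=cv2.resize(a[150:420,130:450],(400,340));y=cv2.resize(b[210:280,260:340],(400,350),interpolation=C);z=cv2.resize(d[150:220,200:280],(400,350),interpolation=C)
o=np.hstack([x[:300],y[:300]]);o=np.clip(o.astype(float)*1.6,0,255).astype(np.uint8)
cv2.imwrite("pics/c5.png",o[:,:,::-1])
E
```

```text
6.65 [ 0.5199 -0.2351  0.0675] yaw_y 7.46 F [-0.6 -1.1  0.2] Ftool [-1.  -0.8 -0.2] 0.8490106859368608 0.0
share [-0.0047  0.0056  0.1164]
```

View pics/c5.png

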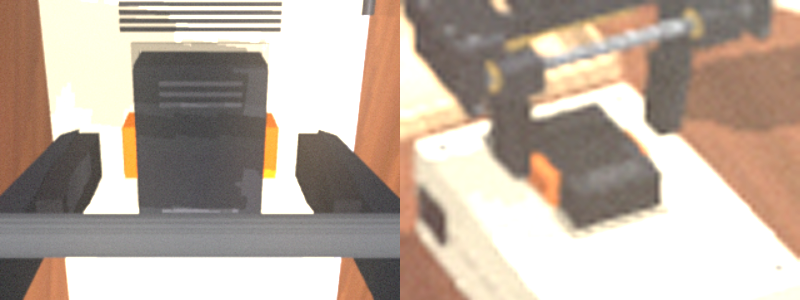

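The wrist crop shows the fingers straddling the tabs at (130,145) and (270,145), still above the panel. With the TCP at 0.0675 there is no contact, which confirms the tip offset. I'll carry on and touch the panel lightly to calibrate it.

Request:
move_arm:
  rows:
    - {"jaw": 0.7, "xyz": [-0.004, 0.005, 0.03], "roll": 0}
    - {"jaw": 0.7, "xyz": [-0.004, 0.005, 0.06], "roll": 0}
    - {"jaw": 0.7, "xyz": [-0.004, 0.005, 0.09], "roll": 0}
    - {"jaw": 0.7, "xyz": [-0.004, 0.005, 0.09], "roll": 0}

```text
clock: 7.2
eef_pos: [0.5207, -0.2356, 0.054]
ee_rot: [-0.001, 0.66, 0.752, -0.0]
force: [0.2, 0.3, -0.4]
finger_gap: 0.845
finger_force: 0.0
```

Request:
move_arm:
  rows:
    - {"jaw": 0.7, "xyz": [0, 0, 0.01], "roll": 0}
    - {"jaw": 0.7, "xyz": [0, 0, 0.02], "roll": 0}
    - {"jaw": 0.7, "xyz": [0, 0, 0.02], "roll": 0}
    - {"jaw": 0.7, "xyz": [0, 0, 0.02], "roll": 0}

```text
clock: 7.6
eef_pos: [0.5214, -0.2361, 0.0521]
ee_rot: [0.0, 0.66, 0.752, 0.0]
force: [-0.6, -0.4, 0.2]
finger_gap: 0.85
finger_force: 0.0
```

Request:
move_arm:
  rows:
    - {"jaw": 0.7, "xyz": [0, 0, 0.007], "roll": 0}
    - {"jaw": 0.7, "xyz": [0, 0, 0.014], "roll": 0}
    - {"jaw": 0.7, "xyz": [0, 0, 0.014], "roll": 0}

```text
clock: 7.9
eef_pos: [0.5212, -0.2359, 0.0498]
ee_rot: [-0.0, 0.66, 0.752, -0.0]
force: [1.4, -0.4, 0.4]
finger_gap: 0.852
finger_force: 0.0
```

Request:
move_arm:
  rows:
    - {"jaw": 0.7, "xyz": [0, 0, 0.007], "roll": 0}
    - {"jaw": 0.7, "xyz": [0, 0, 0.014], "roll": 0}
    - {"jaw": 0.7, "xyz": [0, 0, 0.014], "roll": 0}

```text
clock: 8.2
eef_pos: [0.5212, -0.2359, 0.0476]
ee_rot: [-0.0, 0.66, 0.752, -0.0]
force: [0.0, 0.3, 0.3]
finger_gap: 0.856
finger_force: 0.0
```

Request:
move_arm:
  rows:
    - {"jaw": 0.7, "xyz": [0, 0, 0.007], "roll": 0}
    - {"jaw": 0.7, "xyz": [0, 0, 0.01], "roll": 0}
    - {"jaw": 0.7, "xyz": [0, 0, 0.01], "roll": 0}

```text
clock: 8.5
eef_pos: [0.5213, -0.236, 0.0462]
ee_rot: [-0.0, 0.66, 0.752, -0.0]
force: [0.6, 0.7, 0.1]
finger_gap: 0.847
finger_force: 0.0
```

Request:
move_arm:
  rows:
    - {"jaw": 0.55, "xyz": [-0.001, -0.003, 0], "roll": 0}
    - {"jaw": 0.45, "xyz": [-0.001, -0.003, 0], "roll": 0}
    - {"jaw": 0.42, "xyz": [-0.001, -0.003, 0], "roll": 0}
    - {"jaw": 0.4, "xyz": [-0.001, -0.003, 0], "roll": 0}
    - {"jaw": 0.4, "xyz": [-0.001, -0.003, 0], "roll": 0}

```text
clock: 9.0
eef_pos: [0.5209, -0.2362, 0.0463]
ee_rot: [0.0, 0.66, 0.752, 0.0]
force: [0.2, -0.3, 0.5]
finger_gap: 0.703
finger_force: 0.0
```

Request:
move_arm:
  rows:
    - {"jaw": 0.37, "xyz": [0, 0, 0], "roll": 0}
    - {"jaw": 0.34, "xyz": [0, 0, 0], "roll": 0}
    - {"jaw": 0.34, "xyz": [0, 0, 0], "roll": 0}
    - {"jaw": 0.34, "xyz": [0, 0, 0], "roll": 0}

```text
clock: 9.4
eef_pos: [0.5209, -0.2362, 0.0463]
ee_rot: [-0.0, 0.66, 0.752, 0.0]
force: [-0.8, 0.2, 0.8]
finger_gap: 0.672
finger_force: 4.0
```

```bash
python3 st.py .5208 -.2357 .046
```

```text
9.4 [ 0.5209 -0.2362  0.0463] yaw_y 7.46 F [-0.8  0.2  0.8] Ftool [ 0.3 -0.8 -0.8] 0.6715394497385171 4.038871814555023
share [ 0.0035 -0.0003  0.0021]
```

Contact on the tabs at the expected width, 59 mm and 4 N. I'm squeezing gently.

Request:
move_arm:
  rows:
    - {"jaw": 0.31, "xyz": [0, 0, 0], "roll": 0}
    - {"jaw": 0.28, "xyz": [0, 0, 0], "roll": 0}
    - {"jaw": 0.26, "xyz": [0, 0, 0], "roll": 0}
    - {"jaw": 0.26, "xyz": [0, 0, 0], "roll": 0}
    - {"jaw": 0.26, "xyz": [0, 0, 0], "roll": 0}

```text
clock: 9.9
eef_pos: [0.5209, -0.2362, 0.0463]
ee_rot: [-0.0, 0.66, 0.752, 0.0]
force: [1.0, 0.5, 0.7]
finger_gap: 0.632
finger_force: 7.8
```

```bash
python3 st.py .5208 -.2357 .046
```

```text
9.9 [ 0.5209 -0.2362  0.0463] yaw_y 7.46 F [1.  0.5 0.7] Ftool [ 0.3  1.1 -0.7] 0.6320383078484092 7.829765102360398
share [ 0.0035 -0.0003  0.0021]
```

Request:
move_arm:
  rows:
    - {"jaw": 0.24, "xyz": [0, 0, 0], "roll": 0}
    - {"jaw": 0.22, "xyz": [0, 0, 0], "roll": 0}
    - {"jaw": 0.2, "xyz": [0, 0, 0], "roll": 0}
    - {"jaw": 0.195, "xyz": [0, 0, 0], "roll": 0}
    - {"jaw": 0.195, "xyz": [0, 0, 0], "roll": 0}
    - {"jaw": 0.195, "xyz": [0, 0, 0], "roll": 0}

```text
clock: 10.5
eef_pos: [0.5209, -0.2362, 0.0463]
ee_rot: [-0.0, 0.66, 0.752, 0.0]
force: [0.6, 1.0, -0.5]
finger_gap: 0.595
finger_force: 10.9
```

```bash
python3 st.py .5208 -.2357 .046
```

```text
10.5 [ 0.5209 -0.2362  0.0463] yaw_y 7.46 F [ 0.6  1.  -0.5] Ftool [0.9 0.7 0.5] 0.5951106423175857 10.909968561027199
share [ 0.0033 -0.0001  0.0019]
```

Request:
move_arm:
  rows:
    - {"jaw": 0.185, "xyz": [0, 0, 0], "roll": 0}
    - {"jaw": 0.185, "xyz": [0, 0, 0], "roll": 0}
    - {"jaw": 0.185, "xyz": [0, 0, -0.004], "roll": 0}
    - {"jaw": 0.185, "xyz": [0, 0, -0.008], "roll": 0}
    - {"jaw": 0.185, "xyz": [0, 0, -0.008], "roll": 0}

```text
clock: 11.0
eef_pos: [0.5209, -0.2362, 0.0475]
ee_rot: [-0.0, 0.66, 0.752, -0.0]
force: [-1.1, -0.6, -0.7]
finger_gap: 0.594
finger_force: 11.4
```

```bash
python3 st.py
```

```text
11.0 [ 0.5209 -0.2362  0.0475] yaw_y 7.46 F [-1.1 -0.6 -0.7] Ftool [-0.4 -1.2  0.7] 0.5943214507290248 11.383496574126184
```

Force is about 0.7 N down, roughly the cover's weight. I'm lifting gently.

Request:
move_arm:
  rows:
    - {"jaw": 0.185, "xyz": [0, 0, -0.008], "roll": 0}
    - {"jaw": 0.185, "xyz": [0, 0, -0.016], "roll": 0}
    - {"jaw": 0.185, "xyz": [0, 0, -0.016], "roll": 0}

```text
clock: 11.3
eef_pos: [0.521, -0.2363, 0.0502]
ee_rot: [0.0, 0.66, 0.752, 0.0]
force: [-0.7, -0.5, -1.0]
finger_gap: 0.593
finger_force: 11.4
```

Request:
move_arm:
  rows:
    - {"jaw": 0.185, "xyz": [0, 0, -0.015], "roll": 0}
    - {"jaw": 0.185, "xyz": [0, 0, -0.03], "roll": 0}
    - {"jaw": 0.185, "xyz": [0, 0, -0.045], "roll": 0}
    - {"jaw": 0.185, "xyz": [0, 0, -0.06], "roll": 0}
    - {"jaw": 0.185, "xyz": [0, 0, -0.06], "roll": 0}

```text
clock: 11.8
eef_pos: [0.5212, -0.2364, 0.0594]
ee_rot: [0.0, 0.66, 0.752, 0.0]
force: [-1.2, 0.5, -0.2]
finger_gap: 0.593
finger_force: 11.4
```

Request:
move_arm:
  rows:
    - {"jaw": 0.185, "xyz": [0, 0, -0.03], "roll": 0}
    - {"jaw": 0.185, "xyz": [0, 0, -0.07], "roll": 0}
    - {"jaw": 0.185, "xyz": [0, 0, -0.12], "roll": 0}
    - {"jaw": 0.185, "xyz": [0, 0, -0.2], "roll": 0}
    - {"jaw": 0.185, "xyz": [0, 0, -0.3], "roll": 0}
    - {"jaw": 0.185, "xyz": [0, 0, -0.4], "roll": 0}
    - {"jaw": 0.185, "xyz": [0, 0, -0.4], "roll": 0}
    - {"jaw": 0.185, "xyz": [0, 0, -0.4], "roll": 0}

```text
clock: 12.6
eef_pos: [0.5213, -0.2365, 0.1197]
ee_rot: [0.001, 0.66, 0.752, 0.0]
force: [0.1, 0.4, -0.1]
finger_gap: 0.594
finger_force: 11.4
```

```bash
python3 - <<'E'
from h import *
from station import cams
import st;st.rep()
a=cams.snapshot("wrist");b=cams.snapshot("side");d=cams.snapshot("scene")
for n,i in(("w6",a),("s6",b),("sc6",d)): cv2.imwrite(f"pics/{n}.png",i[:,:,::-1])
np.save("w6.npy",cams.calibration("wrist"),allow_pickle=True)
C=cv2.INTER_CUBIC
o=np.hstack([cv2.resize(a,(400,300)),cv2.resize(b[160:270,230:350],(400,300),interpolation=C)]);o=np.clip(o.astype(float)*1.4,0,255).astype(np.uint8)
cv2.imwrite("pics/c6.png",o[:,:,::-1])
E
```

```text
12.6 [ 0.5213 -0.2365  0.1197] yaw_y 7.46 F [ 0.1  0.4 -0.1] Ftool [0.4 0.2 0.1] 0.5939144024727341 11.38347345404327
```

View pics/c6.png

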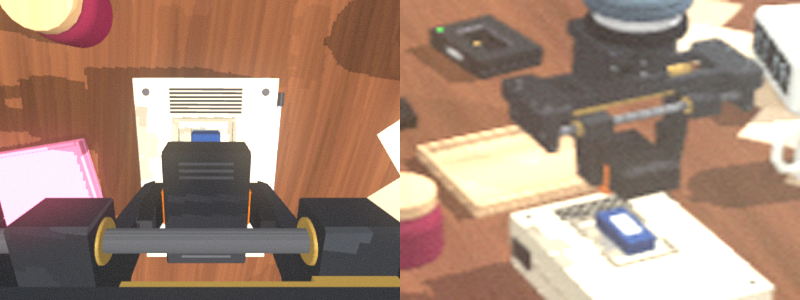

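The crops show the cover held between the fingers, and the blue pack still standing in the bay at (205,137) in the left crop and (628,232) in the right. Now the tray and cradle.

```bash
python3 - <<'E'
from h import *
from station import cams
S=cams.calibration("scene");D=cams.calibration("side")
def go(n,c,mask,guess,z):
    k,l,st,ce=cv2.connectedComponentsWithStats(mask);g=np.array(guess)
    i=l[int(g[1]),int(g[0])]
    if i==0: i=1+np.argmin([np.linalg.norm(e-g) for e in ce[1:]])
    ct=max(cv2.findContours((l==i).astype(np.uint8),0,2)[0],key=cv2.contourArea);ct=cv2.convexHull(ct)[:,0,:]
    P=np.array([plane(c,p,z)[:2] for p in ct]);r=cv2.minAreaRect((P*1000).astype(np.float32));print(n,st[i],[np.round(v,1) for v in r])
for n,c,tg,cg in(("scene0",S,(294,231),(356,270)),("side0",D,(269,219),(258,178))):
    im=cv2.imread(f"pics/{n}.png")[:,:,::-1].copy();h=cv2.cvtColor(im,cv2.COLOR_RGB2HSV)
    go(n+" tray",c,cv2.morphologyEx(cv2.inRange(h,(12,50,140),(26,170,255)),cv2.MORPH_CLOSE,np.ones((3,3))),tg,.012)
    go(n+" cradle",c,cv2.inRange(h,(0,0,0),(179,255,55)),cg,.02)
E
```

```text
scene0 tray [ 264  209   59   47 1598] [array([522.1,  -3.7]), array([192.7, 139.8]), np.float64(8.1)]
scene0 cradle [354 271   1   1   1] [array([567.5, 254.8]), array([0., 0.]), np.float64(0.0)]
side0 tray [ 218  198   92   50 2140] [array([492.5, -25.7]), array([276.7, 206.2]), np.float64(13.1)]
side0 cradle [224 206   1   2   2] [array([406.9,  86.7]), array([5.8, 0. ]), np.float64(-104.4)]
```

Request:
move_arm:
  rows:
    - {"jaw": 0.185, "xyz": [0.1, 0.02, 0], "roll": 0}
    - {"jaw": 0.185, "xyz": [0.25, 0.05, 0], "roll": 0}
    - {"jaw": 0.185, "xyz": [0.4, 0.08, 0], "roll": 0}
    - {"jaw": 0.185, "xyz": [0.55, 0.11, 0], "roll": 0}
    - {"jaw": 0.185, "xyz": [0.65, 0.13, 0], "roll": 0}
    - {"jaw": 0.185, "xyz": [0.7, 0.14, 0], "roll": 0}
    - {"jaw": 0.185, "xyz": [0.7, 0.14, 0], "roll": 0}

```text
clock: 13.45
eef_pos: [0.5281, -0.1283, 0.1188]
ee_rot: [-0.0, 0.659, 0.752, -0.0]
force: [-1.5, 1.0, -0.6]
finger_gap: 0.594
finger_force: 11.4
```

```bash
python3 - <<'E'
from h import *
from station import cams
import st;st.rep(.522,-.004,.12)
a=cams.snapshot("wrist");w=cams.calibration("wrist");np.save("w7.npy",w,allow_pickle=True);cv2.imwrite("pics/w7.png",a[:,:,::-1])
h=cv2.cvtColor(a,cv2.COLOR_RGB2HSV);m=cv2.inRange(h,(12,50,140),(26,170,255));m[330:]=0
k,l,s,ce=cv2.connectedComponentsWithStats(m)
for i in np.argsort(-s[1:,4])[:4]+1:
    ct=cv2.convexHull(np.argwhere(l==i)[:,::-1].astype(np.int32))[:,0]
    P=np.array([plane(w,p,.012)[:2] for p in ct]);print(s[i],[np.round(v,1) for v in cv2.minAreaRect((P*1000).astype(np.float32))])
E
```

```text
13.45 [ 0.5281 -0.1283  0.1188] yaw_y 7.55 F [-1.5  1.  -0.6] Ftool [ 1.2 -1.4  0.6] 0.5939228352509157 11.383512342581525
share [ 0.8268  0.0688 -0.0081]
[  183     0   238   137 29450] [array([526. , -24.6]), array([176.5,  96.3]), np.float64(7.6)]
[   0  121   97   98 7522] [array([ 326.1, -128.9]), array([79.6, 82.6]), np.float64(2.0)]
[169 235  58  58 861] [array([ 449. , -191.3]), array([75.7, 30.8]), np.float64(44.3)]
[515 231  45  80 429] [array([ 761.7, -166.2]), array([39.2, 85.4]), np.float64(20.6)]
```

Request:
move_arm:
  rows:
    - {"jaw": 0.185, "xyz": [0.15, 0.02, 0], "roll": 0}
    - {"jaw": 0.185, "xyz": [0.35, 0.05, 0], "roll": 0}
    - {"jaw": 0.185, "xyz": [0.55, 0.07, 0], "roll": 0}
    - {"jaw": 0.185, "xyz": [0.72, 0.075, 0.1], "roll": 0}
    - {"jaw": 0.185, "xyz": [0.81, 0.075, 0.2], "roll": 0}
    - {"jaw": 0.185, "xyz": [0.81, 0.075, 0.35], "roll": 0}
    - {"jaw": 0.185, "xyz": [0.81, 0.075, 0.5], "roll": 0}
    - {"jaw": 0.185, "xyz": [0.81, 0.075, 0.65], "roll": 0}
    - {"jaw": 0.185, "xyz": [0.81, 0.075, 0.72], "roll": 0}
    - {"jaw": 0.185, "xyz": [0.81, 0.075, 0.72], "roll": 0}

```text
clock: 14.5
eef_pos: [0.5223, -0.0079, 0.0095]
ee_rot: [-0.001, 0.66, 0.751, -0.001]
force: [-0.7, 0.2, -0.7]
finger_gap: 0.594
finger_force: 11.4
```

```bash
python3 st.py .523 -.006 -.0067
```

```text
14.5 [ 0.5223 -0.0079  0.0095] yaw_y 7.4 F [-0.7  0.2 -0.7] Ftool [ 0.3 -0.6  0.7] 0.5937059925900086 11.383479370269924
share [0.0118 0.0063 0.108 ]
```

Request:
move_arm:
  rows:
    - {"jaw": 0.185, "xyz": [0, 0, 0.03], "roll": 0}
    - {"jaw": 0.185, "xyz": [0, 0, 0.06], "roll": 0}
    - {"jaw": 0.185, "xyz": [0, 0, 0.085], "roll": 0}
    - {"jaw": 0.185, "xyz": [0, 0, 0.1], "roll": 0}
    - {"jaw": 0.185, "xyz": [0, 0, 0.1], "roll": 0}
    - {"jaw": 0.185, "xyz": [0, 0, 0.1], "roll": 0}

```text
clock: 15.1
eef_pos: [0.5236, -0.0074, -0.0039]
ee_rot: [0.0, 0.66, 0.752, 0.0]
force: [-0.1, -0.5, -0.4]
finger_gap: 0.596
finger_force: 11.4
```

Request:
move_arm:
  rows:
    - {"jaw": 0.185, "xyz": [0, 0, 0.006], "roll": 0}
    - {"jaw": 0.185, "xyz": [0, 0, 0.01], "roll": 0}
    - {"jaw": 0.185, "xyz": [0, 0, 0.01], "roll": 0}

```text
clock: 15.4
eef_pos: [0.5234, -0.0074, -0.0056]
ee_rot: [-0.0, 0.66, 0.752, -0.0]
force: [0.1, -0.4, -0.8]
finger_gap: 0.592
finger_force: 11.4
```

Request:
move_arm:
  rows:
    - {"jaw": 0.185, "xyz": [0, 0, 0.006], "roll": 0}
    - {"jaw": 0.185, "xyz": [0, 0, 0.01], "roll": 0}
    - {"jaw": 0.185, "xyz": [0, 0, 0.01], "roll": 0}

```text
clock: 15.7
eef_pos: [0.5233, -0.0074, -0.0072]
ee_rot: [-0.0, 0.66, 0.752, -0.0]
force: [-0.0, -0.1, -1.1]
finger_gap: 0.595
finger_force: 11.4
```

Request:
move_arm:
  rows:
    - {"jaw": 0.185, "xyz": [0, 0, 0.006], "roll": 0}
    - {"jaw": 0.185, "xyz": [0, 0, 0.006], "roll": 0}
    - {"jaw": 0.185, "xyz": [0, 0, 0.006], "roll": 0}

```text
clock: 16.0
eef_pos: [0.5236, -0.0075, -0.0077]
ee_rot: [0.0, 0.66, 0.752, 0.0]
force: [-1.9, -0.5, 4.5]
finger_gap: 0.59
finger_force: 11.5
```

Touch-down is at the predicted height (4.5 N). I'm releasing and rising, then moving on to look at the cradle from the wrist.

Request:
move_arm:
  rows:
    - {"jaw": 0.25, "xyz": [0, 0, 0], "roll": 0}
    - {"jaw": 0.35, "xyz": [0, 0, 0], "roll": 0}
    - {"jaw": 0.5, "xyz": [0, 0, 0], "roll": 0}
    - {"jaw": 0.65, "xyz": [0, 0, 0], "roll": 0}
    - {"jaw": 0.65, "xyz": [0, 0, 0], "roll": 0}
    - {"jaw": 0.65, "xyz": [0, 0, -0.1], "roll": 0}
    - {"jaw": 0.65, "xyz": [0, 0, -0.3], "roll": 0}
    - {"jaw": 0.65, "xyz": [0, 0, -0.6], "roll": 0}
    - {"jaw": 0.65, "xyz": [0, 0, -1], "roll": 0}

```text
clock: 16.9
eef_pos: [0.5222, -0.0072, 0.1334]
ee_rot: [-0.001, 0.66, 0.752, -0.001]
force: [1.1, -0.7, -0.8]
finger_gap: 0.824
finger_force: 0.0
```

Request:
move_arm:
  rows:
    - {"jaw": 0.65, "xyz": [0.25, 0.1, -0.2], "roll": 0}
    - {"jaw": 0.65, "xyz": [0.5, 0.2, -0.4], "roll": 0}
    - {"jaw": 0.65, "xyz": [0.75, 0.3, -0.5], "roll": 0}
    - {"jaw": 0.65, "xyz": [0.95, 0.35, -0.5], "roll": 0}
    - {"jaw": 0.65, "xyz": [1, 0.35, -0.5], "roll": 0}
    - {"jaw": 0.65, "xyz": [1, 0.35, -0.5], "roll": 0}
    - {"jaw": 0.65, "xyz": [1, 0.35, -0.5], "roll": 0}

```text
clock: 17.6
eef_pos: [0.5555, 0.1472, 0.2068]
ee_rot: [-0.0, 0.66, 0.752, -0.001]
force: [-0.8, -0.8, -0.5]
finger_gap: 0.829
finger_force: 0.0
```

```bash
cat > look.py <<'E'
import sys
from h import *
from station import cams
import st;st.rep()
n=sys.argv[1];a=cams.snapshot("wrist");w=cams.calibration("wrist");np.save(n+".npy",w,allow_pickle=True);cv2.imwrite(f"pics/{n}.png",a[:,:,::-1])
h=cv2.cvtColor(a,cv2.COLOR_RGB2HSV);print("proj cradle",proj(w,[.56,.25,.026]))
m=cv2.inRange(h,(0,0,0),(179,130,80));m[250:]=0
k,l,s,ce=cv2.connectedComponentsWithStats(m)
for i in np.argsort(-s[1:,4])[:5]+1:
    hu=cv2.convexHull(np.argwhere(l==i)[:,::-1].astype(np.int32))[:,0]
    for z in(.026,):
        P=np.array([plane(w,p,z)[:2] for p in hu]);print(s[i],ce[i].round(),[np.round(v,1) for v in cv2.minAreaRect((P*1000).astype(np.float32))])
E
python3 look.py w8; python3 - <<'E'
import sys;sys.path.insert(0,'.')
from h import *
from station import cams
d=cams.snapshot("scene");cv2.imwrite("pics/sc8.png",d[:,:,::-1])
w=cv2.imread("pics/w8.png");c=cv2.resize(cv2.imread("pics/sc8.png")[180:280,230:370],(380,300),interpolation=cv2.INTER_CUBIC)
cv2.imwrite("pics/c8.png",np.hstack([cv2.resize(w,(400,300)),c]))
E
```

```text
17.6 [0.5555 0.1472 0.2068] yaw_y 7.45 F [-0.8 -0.8 -0.5] Ftool [-0.7 -0.9  0.5] 0.8286219068878755 0.0
proj cradle [306.77064692  82.73301374]
[ 260   13   92  122 8232] [306.  72.] [array([561. , 257.1]), array([ 81.6, 103.4]), np.float64(14.2)]
[  28  137  164   65 4757] [113. 170.] [array([367.9, 139.1]), array([ 50.9, 167.7]), np.float64(90.0)]
[ 501  208   49   42 1103] [526. 230.] [array([823.6, 127.3]), array([50.7, 35.9]), np.float64(81.3)]
[203   0   2   2   2] [204.   0.] [array([455.7, 307.6]), array([1.2, 0. ]), np.float64(144.3)]
[203  12   2   1   2] [204.  12.] [array([456.2, 298.2]), array([0.9, 0. ]), np.float64(-172.5)]
```

View pics/c8.png

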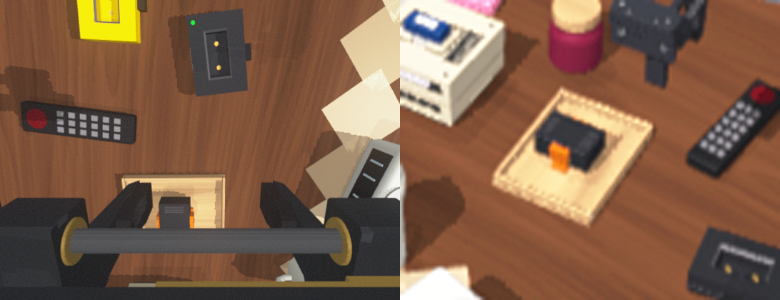

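The wrist crop shows the cradle body at (218,52) with its pocket and gold contacts at (217,56), the bump at (248,50) and the yellow decoy at (110,18). The scene crop shows the cover standing upright in the wooden tray. Next I'm measuring the cradle and pocket rim from this view and a closer one.

Request:
move_arm:
  rows:
    - {"jaw": 0.65, "xyz": [0.05, -0.03, 0.1], "roll": 0}
    - {"jaw": 0.65, "xyz": [0.1, -0.06, 0.25], "roll": 0}
    - {"jaw": 0.65, "xyz": [0.1, -0.06, 0.4], "roll": 0}
    - {"jaw": 0.65, "xyz": [0.1, -0.06, 0.4], "roll": 0}
    - {"jaw": 0.65, "xyz": [0.1, -0.06, 0.4], "roll": 0}

```text
clock: 18.2
eef_pos: [0.5452, 0.1608, 0.1471]
ee_rot: [-0.0, 0.66, 0.751, -0.0]
force: [2.1, 0.5, 0.2]
finger_gap: 0.822
finger_force: 0.0
```

```bash
python3 look.py w9 | head -2; cat > crad.py <<'E'
from h import *
for n in("w8","w9"):
    w=np.load(n+".npy",allow_pickle=True).item();a=cv2.imread(f"pics/{n}.png")[:,:,::-1].copy();h=cv2.cvtColor(a,cv2.COLOR_RGB2HSV)
    m=cv2.inRange(h,(0,0,0),(179,130,85));m[250:]=0;m=cv2.morphologyEx(m,cv2.MORPH_CLOSE,np.ones((9,9)))
    k=np.ones((45,45) if n=="w8" else (55,55));m=cv2.morphologyEx(m,cv2.MORPH_OPEN,cv2.getStructuringElement(2,(41,41)))
    K,l,s,ce=cv2.connectedComponentsWithStats(m);i=1+np.argmin([np.linalg.norm(c-proj(w,[.56,.25,.026])) for c in ce[1:]])
    hu=cv2.convexHull(np.argwhere(l==i)[:,::-1].astype(np.int32))[:,0]
    P=np.array([plane(w,p,.026)[:2] for p in hu]);r=cv2.minAreaRect((P*1000).astype(np.float32));print(n,s[i],"body",[np.round(v,1) for v in r])
    # rectify top plane z=.026 around cradle centre, 0.5 mm/px, aligned with radio-like yaw of the rect
    np.set_printoptions(linewidth=220)
    yaw=np.radians(r[2] if abs(r[2])<45 else r[2]-90);c0=np.array(r[0])/1000;X=np.array([np.cos(yaw),np.sin(yaw)]);Y=np.array([-X[1],X[0]])
    g=cv2.cvtColor(a,cv2.COLOR_RGB2GRAY).astype(np.float32)
    def samp(u,v,z=.026):
        q=c0+u*X+v*Y;p=proj(w,[*q,z]).astype(np.float32);return cv2.getRectSubPix(g,(1,1),(float(p[0]),float(p[1])))[0,0]
    us=np.arange(-.044,.0445,.001);vs=np.arange(-.058,.0585,.001)
    print("yaw",np.degrees(yaw),"u prof",[(int(round(u*1000)),int(np.mean([samp(u,v) for v in np.arange(-.018,.019,.003)]))) for u in us])
    print("v prof",[(int(round(v*1000)),int(np.mean([samp(u,v) for u in np.arange(-.008,.009,.002)]))) for v in vs])
E
python3 crad.py
```

```text
18.2 [0.5452 0.1608 0.1471] yaw_y 7.38 F [2.1 0.5 0.2] Ftool [ 0.2  2.1 -0.2] 0.821530079166733 0.0
proj cradle [319.32022644  96.77392469]
w8 [ 263   15   85  118 8392] body [array([559.1, 256.7]), array([ 78.3, 104.1]), np.float64(14.2)]
yaw 14.205913543701172 u prof [(-44, 71), (-43, 71), (-42, 72), (-41, 73), (-40, 74), (-39, 80), (-38, 71), (-37, 65), (-36, 64), (-35, 65), (-34, 64), (-33, 64), (-32, 64), (-31, 63), (-30, 64), (-29, 64), (-28, 64), (-27, 64), (-26, 64), (-25, 64), (-24, 64), (-23, 64), (-22, 64), (-21, 65), (-20, 65), (-19, 77), (-18, 99), (-17, 104), (-16, 87), (-15, 66), (-14, 63), (-13, 64), (-12, 65), (-11, 66), (-10, 66), (-9, 66), (-8, 66), (-7, 66), (-6, 75), (-5, 93), (-4, 107), (-3, 107), (-2, 98), (-1, 86), (0, 68), (1, 55), (2, 53), (3, 53), (4, 53), (5, 54), (6, 53), (7, 53), (8, 53), (9, 54), (10, 51), (11, 47), (12, 55), (13, 71), (14, 72), (15, 68), (16, 65), (17, 65), (18, 66), (19, 65), (20, 66), (21, 65), (22, 65), (23, 65), (24, 64), (25, 64), (26, 65), (27, 65), (28, 65), (29, 65), (30, 65), (31, 65), (32, 65), (33, 65), (34, 65), (35, 67), (
[... 2895 characters left out ...]
 62), (-11, 61), (-10, 59), (-9, 57), (-8, 56), (-7, 56), (-6, 57), (-5, 57), (-4, 58), (-3, 59), (-2, 59), (-1, 61), (0, 62), (1, 63), (2, 61), (3, 60), (4, 57), (5, 57), (6, 58), (7, 58), (8, 58), (9, 59), (10, 59), (11, 68), (12, 89), (13, 100), (14, 104), (15, 108), (16, 97), (17, 75), (18, 59), (19, 58), (20, 58), (21, 59), (22, 58), (23, 61), (24, 60), (25, 61), (26, 57), (27, 44), (28, 54), (29, 83), (30, 89), (31, 85), (32, 74), (33, 71), (34, 70), (35, 70), (36, 71), (37, 71), (38, 72), (39, 72), (40, 72), (41, 71), (42, 72), (43, 71), (44, 72), (45, 71), (46, 72), (47, 73), (48, 72), (49, 71), (50, 72), (51, 72), (52, 73), (53, 83), (54, 91), (55, 94), (56, 93), (57, 94), (58, 93)]
```

```bash
python3 - <<'E'
from h import *
X=np.array([np.cos(np.radians(14.25)),np.sin(np.radians(14.25))]);Y=np.array([-X[1],X[0]]);c0=np.array([.5578,.2561])
for n in("w8","w9"):
    w=np.load(n+".npy",allow_pickle=True).item();g=cv2.GaussianBlur(cv2.imread(f"pics/{n}.png",0).astype(np.float32),(3,3),0)
    def im(us,vs):
        q=np.array([[proj(w,[*(c0+u*X+v*Y),.026]) for u in us] for v in vs],np.float32);return cv2.remap(g,q[...,0],q[...,1],1)
    us=np.arange(-.022,-.012,.00025);vs=np.arange(-.024,.025,.002)
    gx=np.gradient(im(us,vs),axis=1);e=us[gx.argmax(1)];p=np.polyfit(vs,e,1);print(n,"left pocket edge slope deg",np.degrees(-np.arctan(p[0])).round(2)*-1,"u",p[1],"sd",(e-np.polyval(p,vs)).std())
    us2=np.arange(-.012,.0125,.002)
    for lo,hi,s in((-.036,-.028,1),(.030,.036,-1)):
        vv=np.arange(lo,hi,.00025);gy=np.gradient(im(us2,vv),axis=0)*s;e=vv[gy.argmax(0)];p=np.polyfit(us2,e,1);print(n,"v edge",lo,"slope deg",np.degrees(np.arctan(p[0])).round(2),"v",p[1],"sd",(e-np.polyval(p,us2)).std())
E
```

```text
w8 left pocket edge slope deg -0.18 u -0.017229999999999992 sd 0.00024006409400568302
w8 v edge -0.036 slope deg 0.43 v -0.03223076923076922 sd 0.00024276295970953197
w8 v edge 0.03 slope deg -0.04 v 0.03136538461538462 sd 0.0003040217186484789
w9 left pocket edge slope deg -0.13 u -0.01633999999999999 sd 0.00020828512262687486
w9 v edge -0.036 slope deg 0.35 v -0.03182692307692308 sd 0.0002434149652518051
w9 v edge 0.03 slope deg -0.55 v 0.03182692307692308 sd 0.00019230769230769223
```

The pocket is at (0.5578,0.2561) with yaw 14.2°, and sizes and both views agree. Back to the radio for the pack.

Request:
move_arm:
  rows:
    - {"jaw": 0.4, "xyz": [-0.2, -0.04, 0], "roll": 0}
    - {"jaw": 0.1, "xyz": [-0.45, -0.09, 0], "roll": 0}
    - {"jaw": 0.1, "xyz": [-0.7, -0.14, 0], "roll": 0}
    - {"jaw": 0.1, "xyz": [-0.95, -0.18, 0], "roll": 0}

```text
clock: 18.65
eef_pos: [0.5377, 0.0152, 0.1489]
ee_rot: [0.001, 0.66, 0.752, 0.001]
force: [0.2, -0.4, 0.4]
finger_gap: 0.548
finger_force: 0.0
```

Request:
move_arm:
  rows:
    - {"jaw": 0.1, "xyz": [-0.25, -0.05, 0], "roll": 0}
    - {"jaw": 0.1, "xyz": [-0.5, -0.1, 0], "roll": 0}
    - {"jaw": 0.1, "xyz": [-0.75, -0.15, 0], "roll": 0}
    - {"jaw": 0.1, "xyz": [-0.95, -0.18, 0], "roll": 0}

```text
clock: 19.05
eef_pos: [0.5293, -0.1308, 0.1491]
ee_rot: [0.002, 0.66, 0.751, 0.0]
force: [-0.5, 0.5, -0.1]
finger_gap: 0.548
finger_force: 0.0
```

Request:
move_arm:
  rows:
    - {"jaw": 0.1, "xyz": [-0.15, -0.04, 0], "roll": 0}
    - {"jaw": 0.1, "xyz": [-0.25, -0.05, 0], "roll": 0}
    - {"jaw": 0.1, "xyz": [-0.25, -0.05, 0], "roll": 0}
    - {"jaw": 0.1, "xyz": [-0.25, -0.05, 0], "roll": 0}

```text
clock: 19.45
eef_pos: [0.5264, -0.1657, 0.1475]
ee_rot: [0.0, 0.66, 0.751, 0.0]
force: [0.1, -0.1, 0.0]
finger_gap: 0.548
finger_force: 0.0
```

```bash
python3 st.py .5208 -.2358 .048; python3 - <<'E'
import sys;sys.path.insert(0,'.')
from h import *
from station import cams
w=cams.calibration("wrist");a=cams.snapshot("wrist");h=cv2.cvtColor(a,cv2.COLOR_RGB2HSV);cv2.imwrite("pics/w10.png",a[:,:,::-1])
m=cv2.inRange(h,(100,120,50),(130,255,255))
for c,s in blobs(m,100)[0]:
    l=blobs(m,100)[1];i=l[int(c[1]),int(c[0])];print(c,s,"exp",proj(w,[.5207,-.2358,.084]))
ct=cv2.convexHull(np.argwhere(m>0)[:,::-1].astype(np.int32))[:,0]
P=np.array([plane(w,p,.084)[:2] for p in ct]);print([np.round(v,1) for v in cv2.minAreaRect((P*1000).astype(np.float32))])
E
```

```text
19.45 [ 0.5264 -0.1657  0.1475] yaw_y 7.43 F [ 0.1 -0.1  0. ] Ftool [-0.1  0.1 -0. ] 0.5482396385103415 0.0
share [-0.4586 -0.0978  0.6634]
[269.69461078 287.38443114] [254 269  32  50 835] exp [269.69196735 301.21337668]
[array([ 519.9, -229.5]), array([24.1, 43.3]), np.float64(7.3)]
```

The pack sits where expected. I'm going down over it.

Request:
move_arm:
  rows:
    - {"jaw": 0.1, "xyz": [-0.15, -0.03, 0], "roll": 0}
    - {"jaw": 0.1, "xyz": [-0.3, -0.07, 0], "roll": 0}
    - {"jaw": 0.1, "xyz": [-0.458, -0.098, 0.1], "roll": 0}
    - {"jaw": 0.1, "xyz": [-0.458, -0.098, 0.25], "roll": 0}
    - {"jaw": 0.1, "xyz": [-0.458, -0.098, 0.4], "roll": 0}
    - {"jaw": 0.1, "xyz": [-0.458, -0.098, 0.52], "roll": 0}
    - {"jaw": 0.1, "xyz": [-0.458, -0.098, 0.6], "roll": 0}
    - {"jaw": 0.1, "xyz": [-0.458, -0.098, 0.64], "roll": 0}
    - {"jaw": 0.1, "xyz": [-0.458, -0.098, 0.66], "roll": 0}
    - {"jaw": 0.1, "xyz": [-0.458, -0.098, 0.66], "roll": 0}

```text
clock: 20.5
eef_pos: [0.5208, -0.2358, 0.0483]
ee_rot: [0.0, 0.659, 0.752, 0.0]
force: [0.1, -0.4, -0.2]
finger_gap: 0.553
finger_force: 0.0
```

```bash
python3 st.py .5208 -.2358 .048
```

```text
20.5 [ 0.5208 -0.2358  0.0483] yaw_y 7.49 F [ 0.1 -0.4 -0.2] Ftool [-0.4  0.   0.2] 0.5525476128502346 0.0
share [0.0002 0.0002 0.0022]
```

Request:
move_arm:
  rows:
    - {"jaw": -0.1, "xyz": [0, 0, 0], "roll": 0}
    - {"jaw": -0.3, "xyz": [0, 0, 0], "roll": 0}
    - {"jaw": -0.5, "xyz": [0, 0, 0], "roll": 0}
    - {"jaw": -1, "xyz": [0, 0, 0], "roll": 0}
    - {"jaw": -1, "xyz": [0, 0, 0], "roll": 0}
    - {"jaw": -1, "xyz": [0, 0, 0], "roll": 0}

```text
clock: 21.1
eef_pos: [0.5208, -0.2363, 0.0486]
ee_rot: [0.0, 0.66, 0.752, 0.0]
force: [-0.0, 0.1, 4.5]
finger_gap: 0.291
finger_force: 30.0
```

```bash
python3 st.py .5208 -.2358 .048
```

```text
21.1 [ 0.5208 -0.2363  0.0486] yaw_y 7.45 F [-0.   0.1  4.5] Ftool [ 0.1  0.  -4.5] 0.29087053188038664 30.00035673379898
share [0.003  0.0005 0.0039]
```

Request:
move_arm:
  rows:
    - {"jaw": -1, "xyz": [0, 0, -0.02], "roll": 0}
    - {"jaw": -1, "xyz": [0, 0, -0.05], "roll": 0}
    - {"jaw": -1, "xyz": [0, 0, -0.1], "roll": 0}
    - {"jaw": -1, "xyz": [0, 0, -0.15], "roll": 0}
    - {"jaw": -1, "xyz": [0, 0, -0.22], "roll": 0}
    - {"jaw": -1, "xyz": [0, 0, -0.32], "roll": 0}
    - {"jaw": -1, "xyz": [0, 0, -0.45], "roll": 0}
    - {"jaw": -1, "xyz": [0, 0, -0.6], "roll": 0}
    - {"jaw": -1, "xyz": [0, 0, -0.6], "roll": 0}
    - {"jaw": -1, "xyz": [0, 0, -0.6], "roll": 0}

```text
clock: 22.1
eef_pos: [0.5208, -0.2362, 0.1388]
ee_rot: [0.001, 0.66, 0.752, 0.0]
force: [-0.5, -0.1, -2.4]
finger_gap: 0.296
finger_force: 30.0
```

```bash
python3 st.py .5578 .2561 .13; python3 - <<'E'
import sys;sys.path.insert(0,'.')
from h import *
from station import cams,status
s=status.state();r=rot(s['ee_rot'])
for n in("side","scene","wrist"):
    c=cams.calibration(n);a=cams.snapshot(n);h=cv2.cvtColor(a,cv2.COLOR_RGB2HSV);cv2.imwrite(f"pics/{n}11.png",a[:,:,::-1])
    m=cv2.inRange(h,(105,150,50),(125,255,255))
    y,x=np.nonzero(m)
    for t in [b for b in blobs(m,30)[0]]:print(n,t[0].round(1),t[1])
    b=s['eef_pos']+[0,0,-.0046]
    co=np.array([proj(c,b+r.apply([i,j,-k])) for i in(-.028,.028) for j in(-.013,.013) for k in(0,.04)]);print(" expected box",co.min(0).round(1),co.max(0).round(1))
E
```

```text
22.1 [ 0.5208 -0.2362  0.1388] yaw_y 7.46 F [-0.5 -0.1 -2.4] Ftool [-0.1 -0.5  2.4] 0.2955513307014556 29.998888671398163
share [3.2224 0.6709 0.0554]
 expected box [287.4 206. ] [307.5 232.5]
 expected box [228.9 161. ] [247.8 179.5]
 expected box [259.7 204.2] [321.5 342.3]
```

```bash
python3 - <<'E'
from h import *
for n in("side","scene","wrist"):
    h=cv2.cvtColor(cv2.imread(f"pics/{n}11.png"),cv2.COLOR_BGR2HSV)
    for t in blobs(cv2.inRange(h,(105,140,30),(130,255,255)),12)[0]:print(n,t[0].round(1),t[1])
    for t in blobs(cv2.inRange(h,(110,130,60),(125,255,255)),12)[0]:print(n,'b',t[0].round(1),t[1])
E
```

```text
scene [242.9 168.9] [239 166   8   6  29]
wrist [290.3 308.7] [261 288  55  31 477]
wrist b [307.8 298.6] [292 274  25  45 256]
wrist b [271.1 306.2] [262 277  29  42 205]
```

The pack is held: 2.4 N on the wrist, 26 mm gap, and blue is seen in the expected box. I'm carrying it to the cradle.

Request:
move_arm:
  rows:
    - {"jaw": -1, "xyz": [0.1, 0.02, 0], "roll": -0.01}
    - {"jaw": -1, "xyz": [0.3, 0.06, 0], "roll": -0.02}
    - {"jaw": -1, "xyz": [0.53, 0.11, 0], "roll": -0.03}
    - {"jaw": -1, "xyz": [0.77, 0.16, 0], "roll": -0.04}
    - {"jaw": -1, "xyz": [1, 0.208, 0], "roll": 0}

```text
clock: 22.75
eef_pos: [0.5311, -0.0806, 0.1372]
ee_rot: [-0.001, 0.659, 0.752, -0.0]
force: [0.9, 0.4, -1.5]
finger_gap: 0.291
finger_force: 30.0
```

Request:
move_arm:
  rows:
    - {"jaw": -1, "xyz": [0.25, 0.052, 0], "roll": 0}
    - {"jaw": -1, "xyz": [0.5, 0.104, 0], "roll": 0}
    - {"jaw": -1, "xyz": [0.75, 0.156, 0], "roll": 0}
    - {"jaw": -1, "xyz": [1, 0.208, 0], "roll": 0}

```text
clock: 23.15
eef_pos: [0.5423, 0.0722, 0.1373]
ee_rot: [-0.001, 0.659, 0.752, -0.0]
force: [0.2, -0.4, -1.4]
finger_gap: 0.292
finger_force: 30.0
```

Request:
move_arm:
  rows:
    - {"jaw": -1, "xyz": [0.22, 0.046, 0], "roll": 0}
    - {"jaw": -1, "xyz": [0.45, 0.094, 0], "roll": 0}
    - {"jaw": -1, "xyz": [0.7, 0.146, 0], "roll": 0}
    - {"jaw": -1, "xyz": [0.9, 0.187, 0], "roll": -0.03}
    - {"jaw": -1, "xyz": [1, 0.208, 0], "roll": -0.075}
    - {"jaw": -1, "xyz": [1, 0.208, 0], "roll": -0.075}
    - {"jaw": -1, "xyz": [1, 0.208, 0], "roll": -0.075}

```text
clock: 23.85
eef_pos: [0.5538, 0.2226, 0.1372]
ee_rot: [-0.0, 0.614, 0.789, -0.001]
force: [-0.1, -0.1, -2.7]
finger_gap: 0.289
finger_force: 30.0
```

```bash
python3 st.py .5578 .2561 .04
```

```text
23.85 [0.5538 0.2226 0.1372] yaw_y 14.2 F [-0.1 -0.1 -2.7] Ftool [-0.1 -0.1  2.7] 0.2891998183499527 29.99873399734497
share [0.21   0.0817 0.648 ]
```

Request:
move_arm:
  rows:
    - {"jaw": -1, "xyz": [0.1, 0.04, 0.05], "roll": 0}
    - {"jaw": -1, "xyz": [0.21, 0.082, 0.15], "roll": 0}
    - {"jaw": -1, "xyz": [0.21, 0.082, 0.3], "roll": 0}
    - {"jaw": -1, "xyz": [0.21, 0.082, 0.45], "roll": 0}
    - {"jaw": -1, "xyz": [0.21, 0.082, 0.57], "roll": 0}
    - {"jaw": -1, "xyz": [0.21, 0.082, 0.63], "roll": 0}
    - {"jaw": -1, "xyz": [0.21, 0.082, 0.65], "roll": 0}
    - {"jaw": -1, "xyz": [0.21, 0.082, 0.65], "roll": 0}
    - {"jaw": -1, "xyz": [0.21, 0.082, 0.65], "roll": 0}

```text
clock: 24.75
eef_pos: [0.5599, 0.256, 0.0415]
ee_rot: [0.001, 0.614, 0.789, 0.001]
force: [-0.5, 0.3, -1.7]
finger_gap: 0.291
finger_force: 30.0
```

```bash
python3 st.py .5578 .2561 .0146
```

```text
24.75 [0.5599 0.256  0.0415] yaw_y 14.18 F [-0.5  0.3 -1.7] Ftool [ 0.4 -0.4  1.7] 0.290713557237973 29.998894929885864
share [ 0.0038 -0.0135  0.1796]
```

Request:
move_arm:
  rows:
    - {"jaw": -1, "xyz": [0.004, -0.013, 0.02], "roll": 0}
    - {"jaw": -1, "xyz": [0.004, -0.013, 0.04], "roll": 0}
    - {"jaw": -1, "xyz": [0.004, -0.013, 0.04], "roll": 0}
    - {"jaw": -1, "xyz": [0.004, -0.013, 0.04], "roll": 0}

```text
clock: 25.15
eef_pos: [0.5569, 0.256, 0.0345]
ee_rot: [-0.0, 0.614, 0.789, -0.0]
force: [-0.5, 0.1, -1.6]
finger_gap: 0.287
finger_force: 30.0
```

```bash
python3 st.py .5578 .2561 .0146
```

```text
25.15 [0.5569 0.256  0.0345] yaw_y 14.21 F [-0.5  0.1 -1.6] Ftool [ 0.3 -0.5  1.6] 0.2869696866411947 29.998872578144073
share [-0.0009  0.0059  0.1329]
```

Now into the flare in small steps, watching the forces.

Request:
move_arm:
  rows:
    - {"jaw": -1, "xyz": [0, 0.005, 0.013], "roll": 0}
    - {"jaw": -1, "xyz": [0, 0.005, 0.026], "roll": 0}
    - {"jaw": -1, "xyz": [0, 0.005, 0.036], "roll": 0}
    - {"jaw": -1, "xyz": [0, 0.005, 0.036], "roll": 0}

```text
clock: 25.55
eef_pos: [0.5574, 0.2561, 0.0287]
ee_rot: [-0.0, 0.614, 0.789, -0.0]
force: [-0.1, 0.2, -2.2]
finger_gap: 0.29
finger_force: 30.0
```

```bash
python3 st.py .5578 .2561 .0146
```

```text
25.55 [0.5574 0.2561 0.0287] yaw_y 14.21 F [-0.1  0.2 -2.2] Ftool [ 0.2 -0.1  2.2] 0.28963453662491095 29.9989852309227
share [-0.0009  0.0026  0.0941]
```

Request:
move_arm:
  rows:
    - {"jaw": -1, "xyz": [0, 0.003, 0.01], "roll": 0}
    - {"jaw": -1, "xyz": [0, 0.003, 0.02], "roll": 0}
    - {"jaw": -1, "xyz": [0, 0.003, 0.027], "roll": 0}
    - {"jaw": -1, "xyz": [0, 0.003, 0.027], "roll": 0}

```text
clock: 25.95
eef_pos: [0.558, 0.2563, 0.0248]
ee_rot: [-0.0, 0.614, 0.789, -0.0]
force: [0.0, 0.2, -2.0]
finger_gap: 0.294
finger_force: 30.0
```

```bash
python3 st.py .5578 .2561 .0146
```

```text
25.95 [0.558  0.2563 0.0248] yaw_y 14.21 F [ 0.   0.2 -2. ] Ftool [0.2 0.1 2. ] 0.2939863872610291 29.99895304441452
share [-0.0008 -0.0013  0.0682]
```

The bottom should be about 6 mm into the pocket with no load, so I'll continue.

Request:
move_arm:
  rows:
    - {"jaw": -1, "xyz": [0, 0, 0.01], "roll": 0}
    - {"jaw": -1, "xyz": [0, 0, 0.02], "roll": 0}
    - {"jaw": -1, "xyz": [0, 0, 0.03], "roll": 0}
    - {"jaw": -1, "xyz": [0, 0, 0.03], "roll": 0}

```text
clock: 26.35
eef_pos: [0.5579, 0.2562, 0.0202]
ee_rot: [-0.0, 0.614, 0.789, -0.0]
force: [-0.2, -0.0, -2.2]
finger_gap: 0.293
finger_force: 30.0
```

Request:
move_arm:
  rows:
    - {"jaw": -1, "xyz": [0, 0, 0.008], "roll": 0}
    - {"jaw": -1, "xyz": [0, 0, 0.016], "roll": 0}
    - {"jaw": -1, "xyz": [0, 0, 0.02], "roll": 0}
    - {"jaw": -1, "xyz": [0, 0, 0.02], "roll": 0}

```text
clock: 26.75
eef_pos: [0.558, 0.2563, 0.0174]
ee_rot: [-0.0, 0.614, 0.789, -0.0]
force: [-0.3, -0.2, -2.6]
finger_gap: 0.288
finger_force: 30.0
```

```bash
python3 st.py .5578 .2561 .0146
```

```text
26.75 [0.558  0.2563 0.0174] yaw_y 14.21 F [-0.3 -0.2 -2.6] Ftool [-0.1 -0.4  2.6] 0.2880593928654854 29.998890459537506
share [-0.0007 -0.0017  0.0189]
```

Request:
move_arm:
  rows:
    - {"jaw": -1, "xyz": [0, 0, 0.007], "roll": 0}
    - {"jaw": -1, "xyz": [0, 0, 0.013], "roll": 0}
    - {"jaw": -1, "xyz": [0, 0, 0.013], "roll": 0}

```text
clock: 27.05
eef_pos: [0.558, 0.2563, 0.0155]
ee_rot: [-0.0, 0.614, 0.789, -0.0]
force: [-0.8, -0.8, -2.7]
finger_gap: 0.291
finger_force: 30.0
```

Request:
move_arm:
  rows:
    - {"jaw": -1, "xyz": [0, 0, 0.005], "roll": 0}
    - {"jaw": -1, "xyz": [0, 0, 0.005], "roll": 0}
    - {"jaw": -1, "xyz": [0, 0, 0.005], "roll": 0}

```text
clock: 27.35
eef_pos: [0.5581, 0.2563, 0.0149]
ee_rot: [-0.0, 0.614, 0.789, -0.0]
force: [0.1, -0.8, -1.2]
finger_gap: 0.286
finger_force: 30.0
```

Request:
move_arm:
  rows:
    - {"jaw": -1, "xyz": [0, 0, 0.005], "roll": 0}
    - {"jaw": -1, "xyz": [0, 0, 0.005], "roll": 0}
    - {"jaw": -1, "xyz": [0, 0, 0.005], "roll": 0}

```text
clock: 27.65
eef_pos: [0.5583, 0.2564, 0.0146]
ee_rot: [0.0, 0.614, 0.789, 0.0]
force: [-1.6, 0.2, 3.2]
finger_gap: 0.293
finger_force: 30.0
```

```bash
python3 st.py
```

```text
27.65 [0.5583 0.2564 0.0146] yaw_y 14.21 F [-1.6  0.2  3.2] Ftool [ 0.6 -1.5 -3.2] 0.2933921619164307 30.000315606594086
```

Floor contact is at exactly the predicted height (0.0146, about 5 N change). I'm releasing and withdrawing.

Request:
move_arm:
  rows:
    - {"jaw": -0.4, "xyz": [0, 0, 0], "roll": 0}
    - {"jaw": -0.3, "xyz": [0, 0, 0], "roll": 0}
    - {"jaw": -0.1, "xyz": [0, 0, 0], "roll": 0}
    - {"jaw": 0.1, "xyz": [0, 0, 0], "roll": 0}
    - {"jaw": 0.1, "xyz": [0, 0, 0], "roll": 0}
    - {"jaw": 0.1, "xyz": [0, 0, -0.1], "roll": 0}
    - {"jaw": 0.1, "xyz": [0, 0, -0.3], "roll": 0}
    - {"jaw": 0.1, "xyz": [0, 0, -0.6], "roll": 0}
    - {"jaw": 0.1, "xyz": [0, 0, -0.9], "roll": 0}

```text
clock: 28.55
eef_pos: [0.5576, 0.2562, 0.1512]
ee_rot: [-0.0, 0.614, 0.789, -0.0]
force: [0.5, 1.2, 0.4]
finger_gap: 0.548
finger_force: 0.0
```

Request:
move_arm:
  rows:
    - {"jaw": 0.1, "xyz": [-0.2, 0, -0.1], "roll": 0}
    - {"jaw": 0.1, "xyz": [-0.4, 0, -0.2], "roll": 0}
    - {"jaw": 0.1, "xyz": [-0.6, 0, -0.2], "roll": 0}
    - {"jaw": 0.1, "xyz": [-0.6, 0, -0.2], "roll": 0}
    - {"jaw": 0.1, "xyz": [-0.6, 0, -0.2], "roll": 0}

```text
clock: 29.05
eef_pos: [0.5804, 0.1687, 0.18]
ee_rot: [0.0, 0.615, 0.789, 0.0]
force: [0.2, -0.0, 0.1]
finger_gap: 0.553
finger_force: 0.0
```

```bash
python3 st.py; python3 - <<'E'
from h import *
from station import cams
c={}
for n in("wrist","scene","side"):
    w=cams.calibration(n);a=cams.snapshot(n);cv2.imwrite(f"pics/{n}12.png",a[:,:,::-1]);h=cv2.cvtColor(a,cv2.COLOR_RGB2HSV)
    m=cv2.inRange(h,(100,120,40),(130,255,255));e=proj(w,[.558,.256,.05]);print(n,"exp",e.round(1))
    for t in blobs(m,15)[0]:
        if np.linalg.norm(t[0]-e)<60:print(t[0].round(1),t[1])
    if n=="wrist":
        k=cv2.convexHull(np.argwhere(m>0)[:,::-1].astype(np.int32))[:,0]
        for z in(.05,.06):print(z,[np.round(v,1) for v in cv2.minAreaRect((np.array([plane(w,p,z)[:2] for p in k])*1000).astype(np.float32))])
    # expected hull of seated pack
    yaw=np.radians(14.2);X=np.array([np.cos(yaw),np.sin(yaw),0]);Y=np.array([-X[1],X[0],0])
    co=np.array([proj(w,np.array([.5578,.2561,z])+i*X+j*Y) for i in(-.013,.013) for j in(-.028,.028) for z in(.026,.05)]);print("box",co.min(0).round(1),co.max(0).round(1))
E
```

```text
29.05 [0.5804 0.1687 0.18  ] yaw_y 14.12 F [ 0.2 -0.   0.1] Ftool [-0.1  0.2 -0.1] 0.5531089528275639 0.0
wrist exp [287.9  92.6]
[288.3  89.7] [ 273   56   31   70 1354]
0.05 [array([557.9, 256.9]), array([25.3, 55.1]), np.float64(14.9)]
0.06 [array([558. , 256.4]), array([24.4, 53.2]), np.float64(14.9)]
box [271.8  56.2] [303.5 126.6]
scene exp [357.  262.3]
[356.3 264.4] [347 258  21  12 105]
box [346.  256.9] [367.4 273.5]
side exp [254.3 166.7]
box [246.7 162.5] [261.8 177.2]
```

The pack's outline matches a seated pack: its top is 25×55 mm in the 0.05 m plane, centred on the pocket. Handing in.

```bash
python3 -c "
from station import ticket
print(ticket.finish_job())"
```

```text
the job is handed in; nothing more can be done
None
```

The cover is upright in the wooden tray, the blue pack is fully home and upright in the charcoal cradle, and the job was handed in at about 29 s; no verdict came back. The fingertips sat about 24 mm behind the reported TCP, not 14 mm ahead as the text says, so I corrected for it before the squeeze.

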